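Lock a vacuum canister and gauge its valve

TASK

Lock the storage canister: turn its steel collar by the upright tab, clockwise seen from above, fully home so that the tab stands over the mark plate. Then take the hand gauge from its wooden holder and hold it upright with its rubber foot centred on the valve button in the middle of the lid, pressing gently with about 5 N, which sinks the button about half its travel. Finish while still holding the gauge pressed there, do not put it down or let go; leave the mug, jar and bowl alone.

Things in the scene. Friction and masses are not known exactly. Their poses are not given: they have to be found in the camera images.
- collar (a joint): Turn of the canister's collar in rad about the canister's vertical axis, growing clockwise seen from above. 1.3 is locked (hard stop, tab centred over the mark plate); it starts between 0 and 0.45. It stays where it is left; friction about 0.12 N m, so 1.5 N at the tab.
- collar_axis (a point): Point on the canister's vertical axis, 94 mm above the worktop. The canister is a white pot 112 mm across that does not move, with a white lid (top face 90 mm above the worktop) inside a steel collar ring 124 mm across (74 to 92 mm high). z is up; the mark plate lies along this frame's -y.
- tab (a point): Centre of the steel tab on the collar, 84 mm out from the axis, 94 mm above the worktop; turns with the collar. The tab is an upright fin 12 mm thick, running radially from 58 to 104 mm out from the axis, from 76 to 108 mm above the worktop. It can be pinched across its thickness from above, or pushed sideways.
- lock_mark (a point): Centre of the top face of the mark plate, a flat steel lug 30 mm wide on the canister's wall, reaching to 90 mm out from the axis, its top 65 mm above the worktop. The tab stands right over it when locked. It does not move.
- valve_top (a point): Centre of the top of the round black rubber valve button, 22 mm across, in the middle of the lid; it stands 105 mm above the worktop when untouched (15 mm above the lid) and sinks straight down against a spring; this point moves with it. Travel 10 mm, 0.9 N per mm from zero (5 N at 5.5 mm, 9 N at the hard end).
- valve: The valve button itself; its origin is the centre of its top, the same point as valve_top.
- gauge_grip (a point): Centre of the hand gauge's black grip block, 40 x 30 x 46 mm along this frame's x, y, z; pinch its 30 mm width along y. It lies 81 mm above the gauge's foot (87 mm above the worktop while in the holder).
- gauge_foot (a point): Centre of the flat underside of the gauge's rubber foot, on the stem's axis, 81 mm below gauge_grip; z points up the stem.
- gauge: The hand gauge, origin under its foot, axes as gauge_grip, 104 mm tall, 0.10 to 0.17 kg, starting upright (z up): rubber foot 28 mm across, steel stem 12 mm across, a round dial 36 mm across on the +x side (to 29 mm from the stem's axis, 20 to 56 mm above the foot), grip block on top (58 to 104 mm above the foot).
- holder: Fixed wooden holder, origin at the centre of its underside: a round base 76 mm across and 6 mm thick with an open ring, 44 mm across outside, 34 mm inside, its rim 18 mm above the worktop. The gauge's foot stands inside the ring on the base; lift it straight up by more than 15 mm to clear.
- mug: White mug, 80 mm across, 90 mm high, origin under its centre. To be left alone.
- jar: Glass jar with steel cap, 60 mm across, 95 mm high, origin under its centre. To be left alone.
- bowl: White bowl, 130 mm across, 50 mm high, origin under its centre. To be left alone.
There are look-alikes about, which are no part of the job. Leave any purple look-alike of the gauge alone.

How it is judged:
By the outcome, as a careful person would: the job done as asked, in the order asked, and still so for the second after the job is handed in, while the arm keeps its last pose, push and grip.
It also fails if it takes over 48 s, if anything falls off the work surface, if the arm or the gripper's body presses on something with over 40 N, if the wrist force passes 120 N, or if a joint passes its speed limit or range.

ROBOT

A 6-joint arm with a two-finger parallel gripper is mounted at the origin on the work surface. World frame = base frame: x ahead of the robot, y to its left, z up, the work surface at z = 0. Lengths are in m, angles in rad, forces in N, time in s.
With the tool pointing down it reaches from about 0.3 to 0.775 m from the base axis. Payload 14.6 kg.
Tool frame: the origin (TCP) lies midway between the tips of the shut fingers; the grasp point (between the pads) lies 19 mm behind it (ctrl.pinch_z is the distance from the TCP to the grasp point, in m); z points along the fingers, y is the line along which they close (so a half turn about z gives the same grasp; the last joint's range is limited). The gripper opens to 94 mm and grips with 3 to 60 N. Pads are 16 mm wide; open, the fingers measure 119 mm over their backs; the gripper's body (75 mm by 177 mm) begins 78 mm behind the grasp point.
Start: joints at [1.25, 0.3, 1.521, -0, 1.321, -0.067], TCP at [0.138, 0.532, 0.205] pointing down, gripper open.
Joint ranges: [-3.03, 3.03], [-0.79, 2.21], [0.23, 2.52], [-1.04, 4.18], [0, 3.07], [-2.55, 2.55]. Speed limits (rad/s): [2.22, 2.22, 2.57, 3.14, 3.14, 3.14].

INTERFACE

Orientations are given as [roll, pitch, yaw] about the fixed x, y, z axes, in that order (R = Rz(yaw) Ry(pitch) Rx(roll)).
In Python, from station import ctrl gives the robot as it stands.
- The arm moves only by the tool jog_arm, never from a script. Its argument "motion" is a list of rows, each a list of 7 numbers: the shift along the tool's x, y, z in m, then the turn, a rotation vector about the tool's x, y, z in rad, then the opening, from -1 (shut) to 1 (fully open). In form: [[tx, ty, tz, rx, ry, rz, gripper], ...]. A call has 1 to 5 rows; each row shifts and turns the commanded pose from where the row before left it, along the tool's axes as they then stand; what a row does not reach is not made up. A row lasts 1/10 s, in which the tool goes at most 50 mm and 8.59 degrees, less where a joint would pass 70% of its speed; a pose out of reach is approached as far as the arm can. A call is refused whole if a number of a shift passes 0.05 or a number of a turn 0.15, either way. A call with a gripper value outside its range is refused whole. The fingers move at their own pace and stop on an object; "squeeze" is the grip in N (left out, the last holds). Time passes only in rows, so rows that do not move let the fingers close. It gives the time, the measured TCP pose, the force, the opening and the grip force at its end, in the units of the state.
- ctrl.get_obs(): the state, without advancing time (a new reading comes with each control period).
- ctrl.camera(name): name is "scene" or "top" or "wrist"; returns the picture (384x512x3 uint8, red, green, blue); there is no depth.
- ctrl.camera_model(name): a dict with "intrinsics" (3x3 intrinsics, pixels), "rvec" (rotation vector, rad) and "tvec" (3), from world to camera coordinates, as OpenCV has them. Camera axes: x right, y down, z forward; pixel columns grow to the right and rows downward; lengths in m; the calibration is good to about 2 mm. A picture is of the moment at which its call begins: read the wrist's pose just before it. camera_model takes no time and is no camera call; for the wrist camera it gives the pose at the moment of the call.
- ctrl.hand_in(): hands the job in; it is judged then, once.
The state is a dict: "time_s": time; "qpos": joint angles; "joint_vel": joint speeds; "tau": joint torques, N m; "ee_pos": TCP position; "eef_rot": TCP orientation; "force": force on the tool from outside, world axes, zero at the start; "moment": the same for the moment, N m; "grip_width": finger opening in m; "grip_force": force on a finger pad.
Only numpy, scipy, OpenCV 4.12 (cv2) and the standard library are available. Lean on these libraries where they do the work, as an engineer would, in place of code of your own. Each camera call takes 0.05 s, during which the arm holds its last target. There are 200 camera calls.

## Working session

There is one attempt and no reset: what is moved stays moved. The work goes in short steps, Python scripts to look and compute and a tool call to move; the robot and the scene stay as the last step left them, time stands still between calls to the robot, and variables do not carry over. Pictures are saved under pics/ and viewed, at most 10 in all, crops included, and the job is handed in when it is done.

Besides the shell and the picture viewer there is one more tool, called after "Request:" as name(argument=value, ...) on one line, values as JSON. jog_arm: Moves the arm, as the interface text tells. Its arguments: {"type":"object","properties":{"motion":{"type":"array"},"squeeze":{"type":"number"}},"required":["motion"]}

```bash
mkdir -p pics; cat > h.py <<'E'
import numpy as np, cv2
from station import ctrl
from scipy.spatial.transform import Rotation as R
def ray(m,px):
    K=np.array(m["intrinsics"]);Rm=cv2.Rodrigues(np.array(m["rvec"],float))[0];t=np.array(m["tvec"],float).ravel()
    d=Rm.T@np.linalg.inv(K)@[px[0],px[1],1.];return -Rm.T@t,d
def at(m,px,z):
    c,d=ray(m,px);return c+d*(z-c[2])/d[2]
def proj(m,p):
    return cv2.projectPoints(np.array(p,float).reshape(-1,3),np.array(m["rvec"],float),np.array(m["tvec"],float),np.array(m["intrinsics"],float),None)[0].reshape(-1,2)
def save(n,f):
    im=ctrl.camera(n)[:,:,::-1];cv2.imwrite(f,im);return im
E
python3 - <<'E'
from h import *
a=save("scene","pics/scene.png");b=save("top","pics/top.png")
o=ctrl.get_obs();print({k:np.round(v,3).tolist() for k,v in o.items()}, ctrl.pinch_z)
for n in("scene","top"):
    m=ctrl.camera_model(n);print(n,ray(m,(256,192)),m["intrinsics"])
E
```

```text
{'time_s': 0.1, 'qpos': [1.25, 0.3, 1.521, 0.0, 1.321, -0.067], 'joint_vel': [-0.001, -0.002, -0.0, -0.001, -0.0, 0.001], 'tau': [0.001, -53.265, -35.329, 0.071, 0.024, -0.0], 'ee_pos': [0.138, 0.532, 0.205], 'eef_rot': [-3.141, -0.0, 2.888], 'force': [-0.271, -0.455, 0.105], 'moment': [0.044, 0.05, -0.036], 'grip_force': 0.0, 'grip_width': 0.094} 0.0188
scene (array([ 1.10592391, -0.61213667,  1.16721183]), array([-0.36896916,  0.50230998, -0.78203174])) [[477.73366449   0.         258.06756659]
 [  0.         477.73366449 193.38971551]
 [  0.           0.           1.        ]]
top (array([0.3646119 , 0.07292458, 1.41219099]), array([ 0.18382715, -0.01382154, -0.98290488])) [[490.89025797   0.         251.46982701]
 [  0.         490.89025797 192.26657855]
 [  0.           0.           1.        ]]
```

View pics/scene.png

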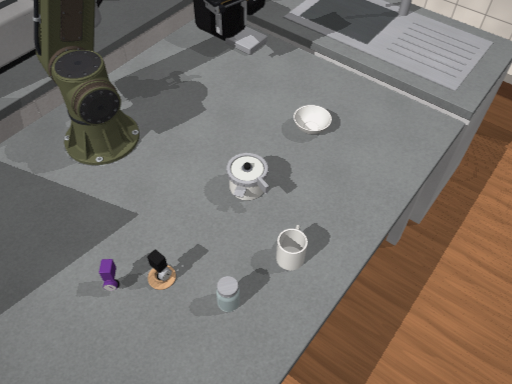

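View pics/top.png

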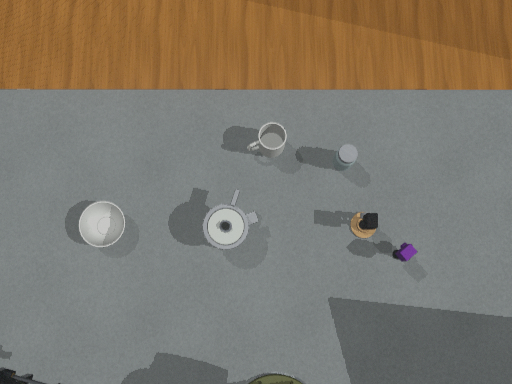

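The scene picture shows the canister at about (247,172), the black gauge in its wooden holder at (160,268) and the purple look-alike at (109,273). In the top picture the canister is at (226,227), with protrusions at (236,197) and (252,217). The black gauge is at (367,222) and the purple one at (405,252). I'll enlarge both areas.

```bash
python3 - <<'E'
from h import *
b=cv2.imread("pics/top.png");a=cv2.imread("pics/scene.png")
f=lambda im,x,y,w,h,s:cv2.resize(im[y:y+h,x:x+w],None,fx=s,fy=s,interpolation=cv2.INTER_CUBIC)
# top canister x185..285,y180..260 ; top gauge x335..435,y190..270 ; scene canister/gauge
r1=np.hstack([f(b,190,185,80,60,5),f(b,345,200,80,60,5)])
r2=np.hstack([f(a,210,145,80,60,5),f(a,95,240,80,60,5)])
cv2.imwrite("pics/crop.png",np.vstack([r1,r2]))
E
```

```text
(no output)
```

View pics/crop.png

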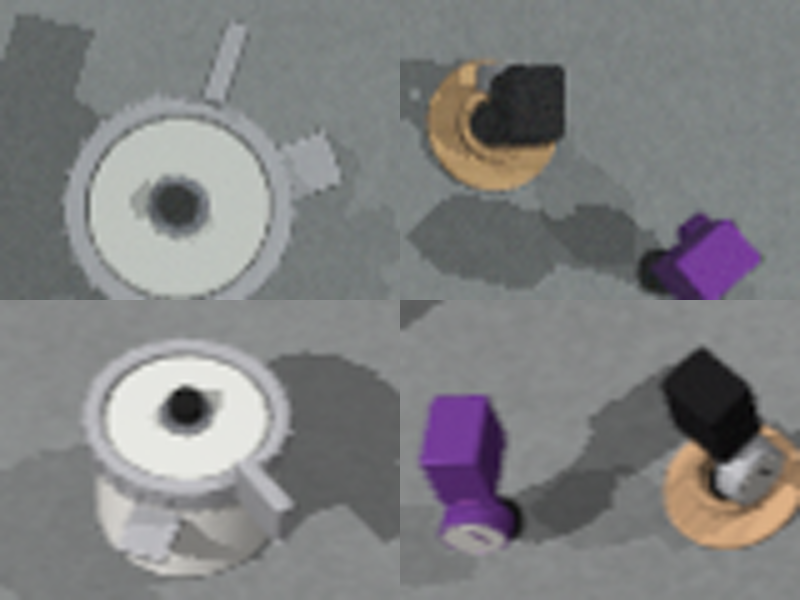

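The choices are settled. The black block with the grey dial, in the wooden holder at top px (371,221), is the gauge, and the purple one at (405,252) is the look-alike. On the canister, the thin fin at top px (233–238,190–205) is the tab and the squarer lug at (253,217) is the mark plate. Next I measure positions.

```bash
python3 - <<'E'
from h import *
t=ctrl.camera_model("top");s=ctrl.camera_model("scene")
T=lambda x,y:(190+x/5-.4,185+y/5-.4); G=lambda x,y:(345+(x-400)/5-.4,200+y/5-.4)
S=lambda x,y:(210+x/5-.4,145+(y-300)/5-.4); SG=lambda x,y:(95+(x-400)/5-.4,240+(y-300)/5-.4)
pr=lambda n,p:print(n,np.round(p,4))
pr("ringL",at(t,T(65,205),.092));pr("ringR",at(t,T(291,205),.092))
pr("valve top",at(t,T(178,206),.105));pr("valve scene",at(s,S(187,405),.105))
pr("tab outer",at(t,T(237,24),.108));pr("tab in",at(t,T(214,98),.108));pr("tab outer sc",at(s,S(283,500),.108))
pr("mark",at(t,T(314,163),.065));pr("mark outer",at(t,T(333,157),.065));pr("mark sc",at(s,S(150,530),.065))
pr("base",at(t,G(492,127),.006))
for q in((501,67),(564,67),(564,143)): pr("grip corner",at(t,G(*q),.110))
pr("grip sc corners",[at(s,SG(*q),.110) for q in((703,348),(664,383),(717,420),(755,393))])
E
```

```text
ringL [0.5192 0.1988 0.092 ]
ringR [0.5192 0.0767 0.092 ]
valve top [0.5171 0.1371 0.105 ]
valve scene [0.5228 0.1334 0.105 ]
tab outer [0.6157 0.106  0.108 ]
tab in [0.5751 0.1181 0.108 ]
tab outer sc [0.6127 0.1079 0.108 ]
mark [0.5457 0.0641 0.065 ]
mark outer [0.549  0.0536 0.065 ]
mark sc [0.5445 0.0701 0.065 ]
base [ 0.531  -0.2549  0.006 ]
grip corner [ 0.551  -0.2369  0.11  ]
grip corner [ 0.551  -0.2707  0.11  ]
grip corner [ 0.5101 -0.2688  0.11  ]
grip sc corners [[ 0.5172 -0.2425  0.11  ]
 [ 0.5164 -0.2695  0.11  ]
 [ 0.5528 -0.2684  0.11  ]
 [ 0.5569 -0.2454  0.11  ]]
```

Request:
jog_arm(motion=[[-0.042,-0.022,0,0,0,0,1],[-0.042,-0.022,0,0,0,0,1],[-0.042,-0.022,0,0,0,0,1],[-0.042,-0.022,0,0,0,0,1],[-0.042,-0.022,0,0,0,0,1]])

```text
time_s: 0.6
ee_pos: [0.3147, 0.3716, 0.2053]
eef_rot: [-3.141, -0.0, 2.888]
force: [0.8, 1.1, -0.3]
grip_width: 0.0942
grip_force: 0.0
```

Request:
jog_arm(motion=[[-0.042,-0.022,0,0,0,0,0.3],[-0.042,-0.022,0,0,0,0,0.3],[-0.042,-0.022,0,0,0,0,0.3],[-0.042,-0.022,0,0,0,0,0.3],[-0.042,-0.022,0,0,0,0,0.3]])

```text
time_s: 1.1
ee_pos: [0.4905, 0.2123, 0.2053]
eef_rot: [-3.141, -0.0, 2.888]
force: [-0.1, 1.1, 0.5]
grip_width: 0.0615
grip_force: 0.0
```

Request:
jog_arm(motion=[[-0.042,-0.022,0,0,0,0,0.3],[-0.03,-0.015,0,0,0,0,0.3],[0,0,0,0,0,0.05,0.3],[0,0,0,0,0,0,0.3]])

```text
time_s: 1.5
ee_pos: [0.55, 0.1593, 0.2047]
eef_rot: [-3.141, -0.001, 2.835]
force: [0.1, 0.2, 0.5]
grip_width: 0.061
grip_force: 0.0
```

```bash
python3 - <<'E'
from h import *
o=ctrl.get_obs();print({k:np.round(o[k],4).tolist() for k in("time_s","ee_pos","eef_rot","force","grip_width","qpos")})
m=ctrl.camera_model("wrist");im=save("wrist","pics/w1.png")
print(m)
print(proj(m,[[.519,.1365,.092],[.519,.1365,.105],[.599,.111,.108]]))
E
```

```text
{'time_s': 1.5, 'ee_pos': [0.55, 0.1593, 0.2047], 'eef_rot': [-3.141, -0.0011, 2.8354], 'force': [0.0501, 0.1558, 0.541], 'grip_width': 0.061, 'qpos': [0.218, 0.3517, 1.4543, 0.0, 1.3369, -1.0467]}
{'intrinsics': array([[264.35179932,   0.        , 260.36869961],
       [  0.        , 264.35179932, 188.87391987],
       [  0.        ,   0.        ,   1.        ]]), 'rvec': array([-2.34354705, -1.71766023, -0.24201335]), 'tvec': array([-0.31819285, -0.48669786,  0.25998952])}
[[232.09143189 166.51326473]
 [230.84723644 168.87215798]
 [232.6185884  240.88639252]]
```

View pics/w1.png

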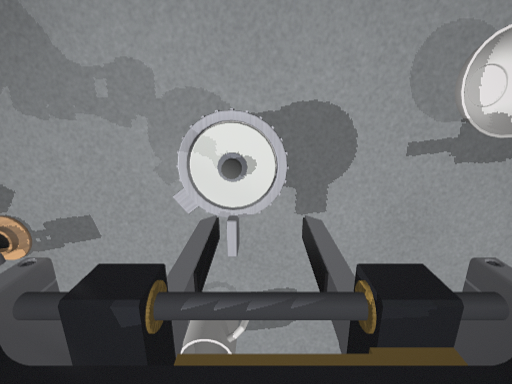

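The wrist view shows the collar ring centred at (232,164) and the valve at (232,168). The tab, centred at (233,238), lines up with the finger axis, and all of these are within about 3 px of prediction. I move over the tab and descend.

Request:
jog_arm(motion=[[-0.03,-0.016,0,0,0,0,0.1],[-0.03,-0.015,0.02,0,0,0,0.1],[0,0,0.035,0,0,0,0.1],[0,0,0.035,0,0,0,0.1],[0,0,0.025,0,0,0,0.1]])

```text
time_s: 2.05
ee_pos: [0.5966, 0.1131, 0.0882]
eef_rot: [-3.141, -0.002, 2.84]
force: [-0.4, -0.6, -1.0]
grip_width: 0.0517
grip_force: 0.0
```

Request:
jog_arm(motion=[[0,0,0.01,0,0,0,0.1],[0,0,0,0,0,0,-1],[0,0,0,0,0,0,-1],[0,0,0,0,0,0,-1],[0,0,0,0,0,0,-1]], squeeze=12)

```text
time_s: 2.55
ee_pos: [0.5983, 0.1127, 0.0817]
eef_rot: [3.141, 0.002, 2.838]
force: [-0.0, 0.8, 0.2]
grip_width: 0.0232
grip_force: 0.0
```

Request:
jog_arm(motion=[[0,0,0,0,0,0,-1],[0,0,0,0,0,0,-1],[0,0,0,0,0,0,-1]])

```text
time_s: 2.85
ee_pos: [0.5981, 0.1124, 0.0811]
eef_rot: [3.141, 0.001, 2.838]
force: [-0.0, -1.8, 5.8]
grip_width: 0.0124
grip_force: 12.0
```

Request:
jog_arm(motion=[[0.0004,-0.0084,0,0,0,0.1,-1],[0.0004,-0.0084,0,0,0,0.1,-1],[0.0004,-0.0084,0,0,0,0.1,-1],[0.0004,-0.0084,0,0,0,0.1,-1]])

```text
time_s: 3.25
ee_pos: [0.5823, 0.0828, 0.0811]
eef_rot: [3.14, 0.002, 2.434]
force: [2.8, -1.0, 4.2]
grip_width: 0.0121
grip_force: 12.0
```

Request:
jog_arm(motion=[[0.0004,-0.0084,0,0,0,0.1,-1],[0.0004,-0.0084,0,0,0,0.1,-1],[0.0004,-0.0084,0,0,0,0.1,-1],[0.0003,-0.0067,0,0,0,0.08,-1],[0,0,0,0,0,0,-1]])

```text
time_s: 3.75
ee_pos: [0.5573, 0.0626, 0.0811]
eef_rot: [3.141, 0.001, 2.056]
force: [2.7, -5.9, 4.3]
grip_width: 0.0119
grip_force: 12.0
```

```bash
python3 - <<'E'
from h import *
o=ctrl.get_obs();print({k:np.round(o[k],4).tolist() for k in("time_s","ee_pos","eef_rot","force","moment","grip_width","qpos")})
E
```

```text
{'time_s': 3.75, 'ee_pos': [0.5573, 0.0626, 0.0811], 'eef_rot': [3.1405, 0.0012, 2.0556], 'force': [2.6966, -5.9212, 4.3238], 'moment': [-1.0568, -0.355, -0.0749], 'grip_width': 0.0119, 'qpos': [0.0469, 0.4544, 1.6169, -0.0008, 1.0688, -0.4376]}
```

Request:
jog_arm(motion=[[0.0001,-0.0042,0,0,0,0.05,-1],[0.0001,-0.0042,0,0,0,0.05,-1],[0,-0.0025,0,0,0,0.03,-1],[0,0,0,0,0,0,-1]])

```text
time_s: 4.15
ee_pos: [0.5477, 0.0583, 0.0811]
eef_rot: [3.14, 0.001, 1.928]
force: [1.8, -5.7, 5.1]
grip_width: 0.0117
grip_force: 12.0
```

Request:
jog_arm(motion=[[0,-0.0025,0,0,0,0.03,-1],[0,-0.0017,0,0,0,0.02,-1],[0,0,0,0,0,0,-1]])

```text
time_s: 4.45
ee_pos: [0.5463, 0.0581, 0.0812]
eef_rot: [3.133, 0.001, 1.879]
force: [23.2, 5.0, -9.3]
grip_width: 0.0144
grip_force: 11.9
```

Hard stop reached: about 23 N tangential and the motion has stalled. I release, rise and check.

Request:
jog_arm(motion=[[0,0,0,0,0,0,0.1],[0,0,0,0,0,0,0.1],[0,0,0,0,0,0,0.1],[0,0,-0.03,0,0,0,0.1],[0,0,-0.04,0,0,0,0.1]])

```text
time_s: 4.95
ee_pos: [0.5419, 0.0574, 0.1496]
eef_rot: [-3.137, -0.001, 1.879]
force: [1.0, 1.4, 0.5]
grip_width: 0.0499
grip_force: 0.0
```

Request:
jog_arm(motion=[[0.02,0,-0.04,0,0,0,0.1],[0.03,0,-0.02,0,0,0,0.1],[0,0,0,0,0,0,0.1]])

```text
time_s: 5.25
ee_pos: [0.5282, 0.1074, 0.2135]
eef_rot: [3.137, 0.0, 1.881]
force: [-0.4, -0.5, -0.3]
grip_width: 0.052
grip_force: 0.0
```

```bash
python3 - <<'E'
from h import *
o=ctrl.get_obs();print({k:np.round(o[k],4).tolist() for k in("time_s","ee_pos","eef_rot","force","grip_width","qpos")})
m=ctrl.camera_model("wrist");im=save("wrist","pics/w2.png")
np.savez("w2.npz",**{k:np.array(v) for k,v in m.items()})
print(proj(m,[[.518,.1367,.092],[.518,.1367,.105],[.5463,.058,.108]]))
cv2.imwrite("pics/w2c.png",cv2.resize(im[100:270,140:340],None,fx=3.5,fy=3.5,interpolation=cv2.INTER_CUBIC))
E
```

```text
{'time_s': 5.25, 'ee_pos': [0.5282, 0.1074, 0.2135], 'eef_rot': [3.1369, 0.0003, 1.8807], 'force': [-0.3565, -0.493, -0.3352], 'grip_width': 0.052, 'qpos': [0.1324, 0.2662, 1.5451, 0.0006, 1.3257, -0.1777]}
[[258.77213112 158.30019073]
 [258.75871262 160.2692953 ]
 [261.36755864 231.07640658]]
```

View pics/w2c.png

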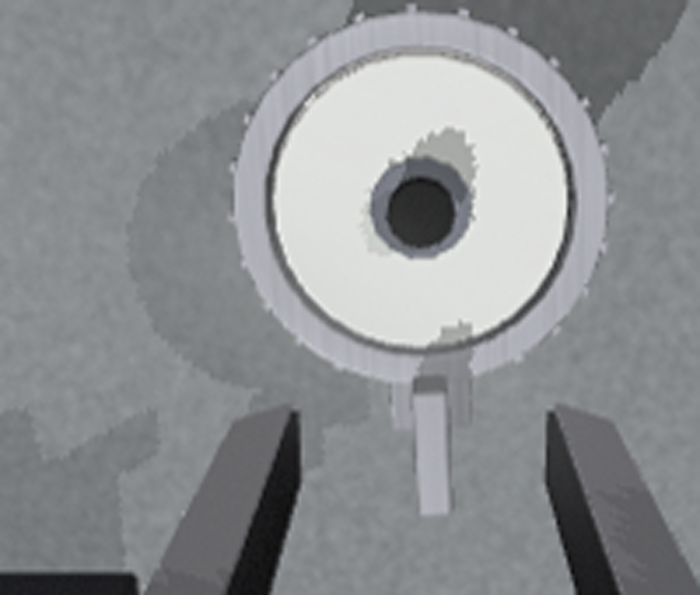

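The tab stands centred over the mark plate: tab at crop x≈431, lug 390–470. The collar is locked. The valve is at crop (421,211). Now I refine the valve position and move towards the gauge.

```bash
python3 - <<'E'
from h import *
m=dict(np.load("w2.npz"))
P=lambda x,y:(140+x/3.5-.36,100+y/3.5-.36)
for n,q,z in(("valve",(421,211),.105),("ring",(421.5,198.5),.092),("lid",(421,202),.09),("tabout",(433,515),.108)):print(n,np.round(at(m,P(*q),z),4))
o=ctrl.get_obs();Rm=R.from_euler("xyz",o["eef_rot"]).as_matrix()
# aim: above grip, tool y along world y -> yaw pi or 0
d=np.array([.480,-.256,.2135])-o["ee_pos"];print(Rm.T@d)
E
```

```text
valve [0.5191 0.1375 0.105 ]
ring [0.5187 0.1393 0.092 ]
lid [0.519  0.1378 0.09  ]
tabout [0.5549 0.0392 0.108 ]
[-0.3302947  -0.15597958 -0.00228859]
```

Request:
jog_arm(motion=[[-0.044,-0.0112,0,0,0,0,0.3],[-0.044,-0.0112,0,0,0,0,0.3],[-0.044,-0.0112,0,0,0,0,0.3],[-0.044,-0.0112,0,0,0,0,0.3],[-0.044,-0.0112,0,0,0,0,0.3]])

```text
time_s: 5.8
ee_pos: [0.5403, -0.1241, 0.209]
eef_rot: [-3.14, -0.001, 1.878]
force: [-0.2, -0.2, -0.3]
grip_width: 0.0609
grip_force: 0.0
```

Request:
jog_arm(motion=[[-0.044,-0.0112,0,0,0,0,0.3],[-0.044,-0.0112,0,0,0,0,0.3],[-0.044,-0.0112,0,0,0,0,0.3],[0,0,0,0,0,-0.14,0.3],[0,0,0,0,0,-0.14,0.3]])

```text
time_s: 6.3
ee_pos: [0.5478, -0.2596, 0.2082]
eef_rot: [-3.14, -0.003, 2.161]
force: [-0.8, -0.1, 0.6]
grip_width: 0.0613
grip_force: 0.0
```

Request:
jog_arm(motion=[[0,0,0,0,0,-0.14,0.3],[0,0,0,0,0,-0.14,0.3],[0,0,0,0,0,-0.14,0.3],[0,0,0,0,0,-0.14,0.3],[0,0,0,0,0,-0.14,0.3]])

```text
time_s: 6.8
ee_pos: [0.5482, -0.2582, 0.2087]
eef_rot: [3.141, -0.003, 2.863]
force: [0.5, -0.3, -0.4]
grip_width: 0.061
grip_force: 0.0
```

Request:
jog_arm(motion=[[0,0,0,0,0,-0.14,0.3],[0,0,0,0,0,-0.14,0.3],[0,0,0,0,0,0,0.3],[0,0,0,0,0,0,0.3]])

```text
time_s: 7.2
ee_pos: [0.5485, -0.258, 0.2094]
eef_rot: [3.141, -0.002, 3.133]
force: [-0.1, -0.1, -0.3]
grip_width: 0.0611
grip_force: 0.0
```

```bash
python3 - <<'E'
from h import *
o=ctrl.get_obs();print({k:np.round(o[k],4).tolist() for k in("time_s","ee_pos","eef_rot","force","grip_width","qpos")})
m=ctrl.camera_model("wrist");im=save("wrist","pics/w3.png")
np.savez("w3.npz",**{k:np.array(v) for k,v in m.items()})
print(proj(m,[[.532,-.255,.11],[.531,-.255,.006]]))
cv2.imwrite("pics/w3c.png",cv2.resize(im[80:250,140:340],None,fx=3.5,fy=3.5,interpolation=cv2.INTER_CUBIC))
E
```

```text
{'time_s': 7.2, 'ee_pos': [0.5485, -0.258, 0.2094], 'eef_rot': [3.1408, -0.0015, 3.1333], 'force': [-0.0946, -0.1037, -0.3038], 'grip_width': 0.0611, 'qpos': [-0.5, 0.4244, 1.3436, -0.0, 1.3753, -2.0625]}
[[262.3106395  174.39013637]
 [261.72153288 157.77154738]]
```

View pics/w3c.png

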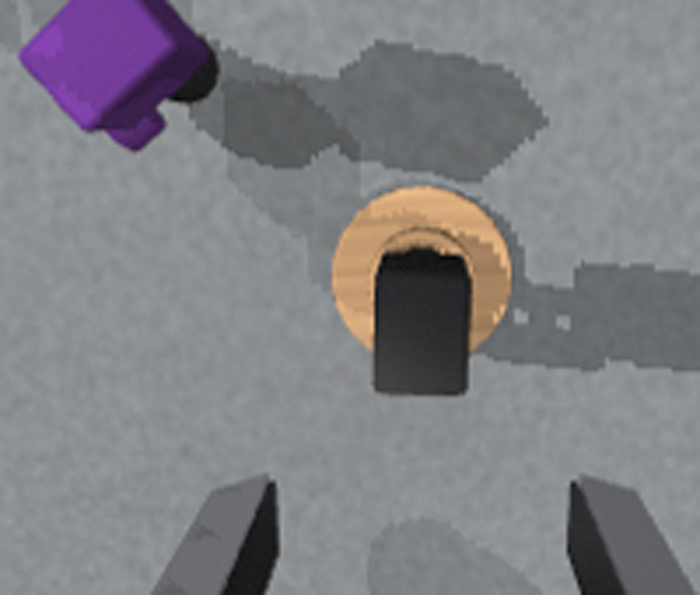

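Wrist crop: the black grip's sides are vertical (x 373–469), centred at (421,330) and midway between the fingers, with the holder base at (422,273). The purple look-alike is at (110,60), well clear. Now I descend on the gauge.

Request:
jog_arm(motion=[[0.017,0,0,0,0,-0.008,0.3],[0,0,0.04,0,0,0,0.3],[0,0,0.04,0,0,0,0.3],[0,0,0.03,0,0,0,0.3],[0,0,0.02,0,0,0,0.3]])

```text
time_s: 7.75
ee_pos: [0.5309, -0.2572, 0.0777]
eef_rot: [3.14, -0.003, -3.141]
force: [-0.2, -0.4, -0.1]
grip_width: 0.0609
grip_force: 0.0
```

Request:
jog_arm(motion=[[0,0,0.011,0,0,0,0.3],[0,0,0,0,0,0,0.3],[0,0,0,0,0,0,0.3]])

```text
time_s: 8.05
ee_pos: [0.5324, -0.2578, 0.0704]
eef_rot: [-3.141, 0.001, -3.138]
force: [0.0, -0.6, 0.9]
grip_width: 0.0613
grip_force: 0.0
```

Request:
jog_arm(motion=[[0,0,0,0,0,0,-1],[0,0,0,0,0,0,-1],[0,0,0,0,0,0,-1],[0,0,0,0,0,0,-1],[0,0,0,0,0,0,-1]], squeeze=20)

```text
time_s: 8.55
ee_pos: [0.5321, -0.2575, 0.0697]
eef_rot: [-3.141, 0.0, -3.137]
force: [-0.9, 0.3, 1.4]
grip_width: 0.0301
grip_force: 19.7
```

Request:
jog_arm(motion=[[0,0,0,0,0,0,-1],[0,0,-0.02,0,0,0,-1],[0,0,-0.04,0,0,0,-1],[0,0,-0.04,0,0,0,-1],[0,0,-0.04,0,0,0,-1]], squeeze=30)

```text
time_s: 9.05
ee_pos: [0.5316, -0.2573, 0.2107]
eef_rot: [3.141, -0.001, -3.137]
force: [1.0, -1.0, -1.0]
grip_width: 0.0301
grip_force: 29.5
```

Request:
jog_arm(motion=[[0,0.02,0,0,0,0,-1],[0.0015,0.04,0,0,0,0,-1],[0.0015,0.04,0,0,0,0,-1],[0.0015,0.04,0,0,0,0,-1],[0.0015,0.04,0,0,0,0,-1]])

```text
time_s: 9.55
ee_pos: [0.5244, -0.0755, 0.2084]
eef_rot: [3.141, -0.001, -3.137]
force: [0.7, 1.9, -2.1]
grip_width: 0.0302
grip_force: 29.6
```

Request:
jog_arm(motion=[[0.0015,0.04,0,0,0,0,-1],[0.0015,0.04,0,0,0,0,-1],[0.0015,0.04,0,0,0,0,-1],[0.0015,0.04,0,0,0,0,-1],[0.0015,0.034,0,0,0,0,-1]])

```text
time_s: 10.05
ee_pos: [0.5159, 0.1187, 0.2085]
eef_rot: [-3.142, -0.001, -3.137]
force: [0.3, -0.1, -1.6]
grip_width: 0.0304
grip_force: 29.6
```

Request:
jog_arm(motion=[[0,0.02,0,0,0,0,-1],[0,0,0,0,0,0,-1],[0,0,0,0,0,0,-1]])

```text
time_s: 10.35
ee_pos: [0.5164, 0.1365, 0.2087]
eef_rot: [-3.141, -0.001, -3.136]
force: [0.4, -0.1, -1.1]
grip_width: 0.03
grip_force: 29.6
```

```bash
python3 - <<'E'
from h import *
o=ctrl.get_obs();print({k:np.round(o[k],4).tolist() for k in("time_s","ee_pos","eef_rot","force","grip_width","qpos")})
a=save("scene","pics/s2.png");w=save("wrist","pics/w4.png")
c=lambda im,x,y,w,h,s:cv2.resize(im[y:y+h,x:x+w],None,fx=s,fy=s,interpolation=cv2.INTER_CUBIC)
cv2.imwrite("pics/c4.png",np.hstack([c(a,200,110,80,120,5),c(w,180,80,160,240,2.5)]))
m=ctrl.camera_model("scene");p=o["ee_pos"]
print(proj(m,[[p[0],p[1],p[2]-.0637],[.5185,.137,.105]]))
E
```

```text
{'time_s': 10.35, 'ee_pos': [0.5164, 0.1365, 0.2087], 'eef_rot': [-3.1412, -0.0012, -3.1365], 'force': [0.3688, -0.1421, -1.0617], 'grip_width': 0.03, 'qpos': [0.1899, 0.2626, 1.561, -0.0002, 1.3191, -1.386]}
[[245.92729172 154.81369227]
 [246.62181824 164.21510978]]
```

View pics/c4.png

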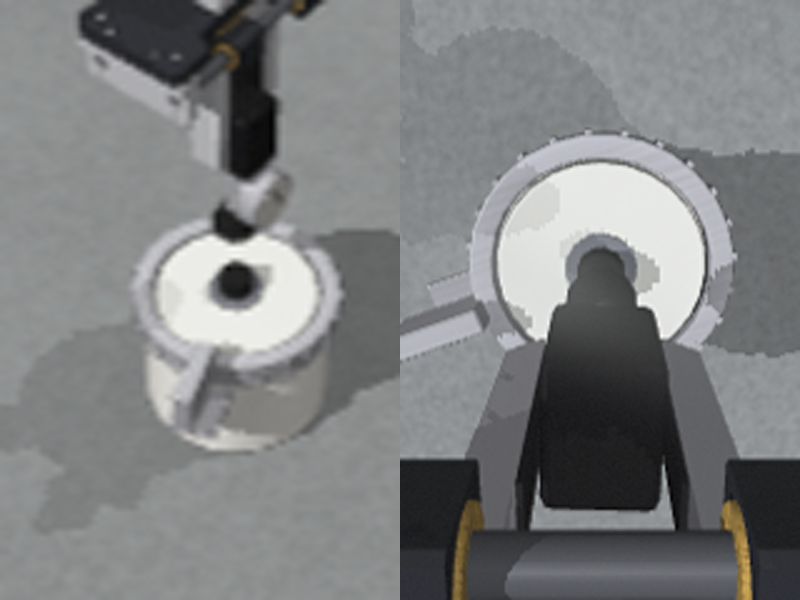

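The gauge hangs upright, its foot (scene crop (234,222)) right above the button (236,280), and the tab is still over its mark. I centre it by 2 mm and descend.

Request:
jog_arm(motion=[[-0.002,0.0005,0.01,0,0,0,-1],[0,0,0.015,0,0,0,-1],[0,0,0.01,0,0,0,-1],[0,0,0,0,0,0,-1],[0,0,0,0,0,0,-1]])

```text
time_s: 10.95
ee_pos: [0.5189, 0.1367, 0.1745]
eef_rot: [-3.142, -0.0, -3.138]
force: [0.5, -0.7, -1.1]
grip_width: 0.03
grip_force: 29.6
```

```bash
python3 - <<'E'
from h import *
o=ctrl.get_obs();print({k:np.round(o[k],4).tolist() for k in("time_s","ee_pos","eef_rot","force","grip_width")})
E
```

```text
{'time_s': 10.95, 'ee_pos': [0.5189, 0.1367, 0.1745], 'eef_rot': [-3.1416, -0.0001, -3.1378], 'force': [0.5247, -0.7483, -1.1138], 'grip_width': 0.03}
```

Request:
jog_arm(motion=[[0,0,0.003,0,0,0,-1],[0,0,0.003,0,0,0,-1],[0,0,0,0,0,0,-1],[0,0,0,0,0,0,-1]])

```text
time_s: 11.35
ee_pos: [0.5188, 0.137, 0.1685]
eef_rot: [3.142, 0.0, -3.137]
force: [-0.1, 1.1, -1.6]
grip_width: 0.0304
grip_force: 29.6
```

Request:
jog_arm(motion=[[0,0,0.002,0,0,0,-1],[0,0,0,0,0,0,-1],[0,0,0,0,0,0,-1]])

```text
time_s: 11.65
ee_pos: [0.5189, 0.137, 0.1666]
eef_rot: [3.142, 0.0, -3.137]
force: [1.1, 0.3, -0.1]
grip_width: 0.0299
grip_force: 29.6
```

Request:
jog_arm(motion=[[0,0,0.002,0,0,0,-1],[0,0,0,0,0,0,-1],[0,0,0,0,0,0,-1]])

```text
time_s: 11.95
ee_pos: [0.5189, 0.137, 0.1646]
eef_rot: [3.142, 0.0, -3.137]
force: [-0.3, 0.4, 1.1]
grip_width: 0.03
grip_force: 29.6
```

Request:
jog_arm(motion=[[0,0,0.0024,0,0,0,-1],[0,0,0,0,0,0,-1],[0,0,0,0,0,0,-1],[0,0,0,0,0,0,-1]])

```text
time_s: 12.35
ee_pos: [0.5189, 0.137, 0.1622]
eef_rot: [3.142, 0.0, -3.137]
force: [0.4, 0.1, 3.4]
grip_width: 0.03
grip_force: 29.6
```

Request:
jog_arm(motion=[[0,0,0,0,0,0,-1]])

```text
time_s: 12.45
ee_pos: [0.5189, 0.137, 0.1622]
eef_rot: [3.142, 0.0, -3.137]
force: [0.2, 0.7, 3.5]
grip_width: 0.0304
grip_force: 29.6
```

Request:
jog_arm(motion=[[0,0,0,0,0,0,-1]])

```text
time_s: 12.55
ee_pos: [0.5189, 0.137, 0.1621]
eef_rot: [3.142, 0.0, -3.137]
force: [1.1, 0.1, 4.2]
grip_width: 0.0301
grip_force: 29.6
```

```bash
python3 - <<'E'
from h import *
F=[];Z=[]
for i in range(10):
    im=ctrl.camera("wrist" if i<9 else "scene");o=ctrl.get_obs();F.append(o["force"]);Z.append(o["ee_pos"])
print(o["time_s"],np.mean(F,0),np.std(F,0),np.mean(Z,0),o["eef_rot"],o["grip_width"])
im=im[:,:,::-1]
cv2.imwrite("pics/c5.png",cv2.resize(im[110:220,190:300],None,fx=5,fy=5,interpolation=cv2.INTER_CUBIC))
E
```

```text
13.05 [0.65310822 0.2783474  3.79953472] [0.24775795 0.60337166 0.5452578 ] [0.51887202 0.13695613 0.16209666] [ 3.14156307e+00  1.76748887e-04 -3.13740516e+00] 0.02985025915250337
```

View pics/c5.png

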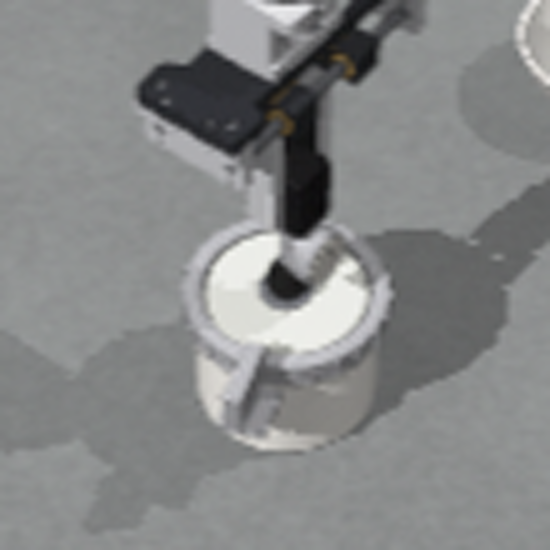

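The foot sits centred on the button (crop (287,283)) and the tab is over its mark. The force is 3.8 N plus about 1.2 N of gauge weight, so about 5 N. I hand in.

```bash
python3 -c "
from station import ctrl
print(ctrl.hand_in())"
```

```text
the job is handed in; nothing more can be done
None
```

The job is handed in at about 13 s: the collar is turned to its stop with the tab over the mark plate, and the gauge is still held upright on the centred valve button at about 5 N.

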